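Show a wet casting under the magnifier on a lifter

TASK

The white figure casting, lying on its small plywood board in the drying rack, is still wet, so its board may only be touched with the lifter: take the lifter by its black handle, slide the blade under that board from the rack's open front, and lift the board out. Carry it on the blade to the hands-free magnifier and show it there: level, centred under the lens, the board's underside 6 cm above the table, the figure lying square across with its head to your left (the lifter's handle to the right). Finish while still holding it there on the lifter, and leave the other board in the rack, the magnifier and everything else as they are.

Things in the scene. Friction and masses are not known exactly. Their poses are not given: they have to be found in the camera images.
- lifter: Lifter: steel blade, cranked neck, black handle, 240 mm long, 0.13 kg, standing on its blade and a rest foot under the handle's end (8 mm thick, 196 mm behind the origin). Origin: underside of the blade, where the board's centre belongs; x from handle to blade tip, z up. Blade 32 mm wide, 3 mm thick, x = -55 to +35 mm; behind it the neck rises from x = -48 mm to the handle.
- lifter_grip (a point): Where to grip the lifter: middle of the black handle, 150 mm behind the lifter's origin and 40 mm above the blade's underside; axes as the lifter's. The handle is a straight bar along x, 15 mm wide, 20 mm tall, 122 mm long (x = -205 to -83 mm from the lifter's origin). Left of it a drawer chest, 320 mm high, begins 525 mm ahead of the robot and 120 mm to its left.
- rack: Grey drying rack, 84x158 mm, fixed. Origin: centre of its underside on the table; x from its open front to its back, z up. Berths at y = +34 and -34 mm: channels along x, 46 mm wide between rails, floor 4 mm and rail tops 32 mm above the table: 28 mm are free under a board. Stops on the rails, 5 mm high, right behind the boards; front open.
- figure_board_centre (a point): Centre, half-way through, of the plywood board with the white casting of a lying figure (63 mm long, 21 mm high, fixed on it). Board 70 mm along x, 60 mm along y, 6 mm thick, about 0.06 kg in all, loose across the rails of either berth, underside 32 mm above the table, x to the rack's back, z up.
- figure_board: The same board with the white figure; origin at the centre of its underside, same axes.
- figure_head (a point): Point just beyond the white figure's head, 24 mm along the board's +x from its centre: the head points along +x, at the start to the rack's back.
- barrel_board_centre (a point): Centre of the other board, same size, carrying a small grey cannon barrel; it lies in the other berth and stays there.
- the_arm_magnifier: Hands-free magnifier, fixed: wire ring foot on the table (160 mm across, 5 mm high), behind it a jointed pillar and arm that carry a round lens over the ring; stiff joints hold the lens, set differently each time. Origin on the table; x points to the robot's left, y towards the robot, z up. Its highest part stays below 280 mm above the table; pass above or round it.
- lens_centre (a point): Centre of the lens; its x points to the robot's left, level, as the magnifier's; its y and z lean with the lens. The lens frame is a ring reaching 70 mm round it; no part of it is lower than 145 mm above the table.
- paint_pot: Bystander: flip-top paint pot, 35 mm wide, 40 mm tall; origin at the centre of its underside. Leave it alone.
- cement_bottle: Bystander: small cement bottle with a needle spout, 118 mm tall; origin at the centre of its underside. Leave it alone.
- tape_dispenser: Bystander: tape dispenser, 25x70x80 mm; origin at the centre of its underside. Leave it alone.
- tape_roll: Bystander: roll of masking tape lying flat, 100 mm across, 25 mm high; origin at the centre of its underside. Leave it alone.
- second_pot: Bystander: another flip-top paint pot, 35 mm wide, 40 mm tall; origin at the centre of its underside. Leave it alone.
- dropper_bottle: Bystander: dropper bottle of model paint, 25 mm wide, 82 mm tall; origin at the centre of its underside. Leave it alone.

How it is judged:
By the outcome, as a careful person would: the job done as asked, in the order asked, and still so for the second after the job is handed in, while the arm keeps its last pose, push and grip.
It also fails if it takes over 58 s, if anything falls off the work surface, if the arm or the gripper's body presses on something with over 40 N, if the wrist force passes 120 N, or if a joint passes its speed limit or range.

ROBOT

A 6-joint arm with a two-finger parallel gripper is mounted at the origin on a cart in front of the work surface, level with it; the furniture and walls round the work are solid. World frame = base frame: x ahead of the robot, y to its left, z up, the work surface at z = 0. Lengths are in m, angles in rad, forces in N, time in s.
With the tool pointing down it reaches from about 0.425 to 0.95 m from the base axis. Payload 3.5 kg.
Tool frame: the origin (TCP) lies on the centre line of the jaws, within the pads' length; the fingertips stand 25 mm ahead of it and the grasp point (between the pads) lies 6 mm ahead of it (ctrl.finger_overhang is the distance from the TCP to the fingertips, in m); z points along the fingers, y is the line along which they close (so a half turn about z gives the same grasp; the last joint's range is limited). The gripper opens to 85 mm and grips with 20 to 120 N. Pads are 22 mm wide; open, the fingers measure 114 mm over their backs; the gripper's body (76 mm by 85 mm) begins 54 mm behind the grasp point. The pads swing forward as they close: fully open they stand 13 mm farther back than shut.
Start: joints at [-1.441, 0.286, 1.577, -0, 1.279, -0.15], TCP at [0.186, -0.649, 0.256] pointing down, gripper open.
Joint ranges: [-2.77, 2.77], [-0.9, 2.22], [0.21, 2.48], [-1.53, 4.67], [0.24, 2.81], [-2.84, 2.84]. Speed limits (rad/s): [2.79, 2.79, 3.14, 3.14, 3.14, 3.14].

INTERFACE

Orientations are given as a unit quaternion [x, y, z, w].
In Python, from plant import get_state, imaging, job, ctrl gives the robot as it stands.
- The arm moves only by the tool jog_arm, never from a script. Its argument "increments" is a list of rows, each an object of numbers: "dx", "dy", "dz": the shift along the world's x, y, z each as a share of 12 cm, from -1 to 1; "ax", "ay", "az": the turn, a rotation vector about the world's x, y, z each as a share of pi/2 rad, from -1 to 1; "gripper": the gripper command: -1 is shut, 1 is fully open, values between are in proportion. A call has 1 to 10 rows; each row is the pose to reach, as a shift and turn from the pose commanded when the call began; what a row does not reach only later rows make up. A row lasts 1/10 s, in which the tool goes at most 50 mm and 8.59 degrees, less where a joint would pass 70% of its speed; a pose out of reach is approached as far as the arm can. A call with a number of a shift or a turn outside -1 to 1 is refused whole. A call with a gripper value outside its range is refused whole. The fingers move at their own pace and stop on an object; "force" is the grip in N (left out, the last holds). Time passes only in rows, so rows that repeat a pose let the fingers close. It gives the time, the measured TCP pose, the force, the opening and the grip force at its end, in the units of the state.
- get_state(): the state, without advancing time (a new reading comes with each control period).
- imaging.read_camera(name): name is "scene" or "top" or "wrist"; returns a dict with "frame" (480x640x3 uint8, blue, green, red), "depth" (480x640 float32, m along the optical axis (not along the pixel's ray), 0 where there is no reading), "camera_matrix" (3x3 intrinsics, pixels), "extrinsics" (4x4, takes a point from camera to world coordinates); the wrist camera has in their place "mount" (4x4, takes a point from camera to tool coordinates, whose origin is the TCP and whose axes are the flange's). Camera axes: x right, y up, looking along -z (the intrinsics and any distortion apply to the point x, -y, -z); pixel columns grow to the right and rows downward; lengths in m; the calibration is good to about 2 mm. A picture is of the moment at which its call begins: read the wrist's pose just before it.
- job.sign_off(): hands the job in; it is judged then, once.
The state is a dict: "time": time; "qpos": joint angles; "dq": joint speeds; "joint_efforts": joint torques, N m; "eef_pos": TCP position; "tcp_rot": TCP orientation; "contact_force": force on the tool from outside, world axes, zero at the start; "wrist_torque": the same for the moment, N m; "opening": opening from 0.0 (shut) to 1.0 (fully open); "finger_force": force on a finger pad.
Only numpy, scipy, OpenCV 4.12 (cv2) and the standard library are available. Lean on these libraries where they do the work, as an engineer would, in place of code of your own. Each camera call takes 0.05 s, during which the arm holds its last target. There are 200 camera calls.

## Working session

There is one attempt and no reset: what is moved stays moved. The work goes in short steps, Python scripts to look and compute and a tool call to move; the robot and the scene stay as the last step left them, time stands still between calls to the robot, and variables do not carry over. Pictures are saved under pics/ and viewed, at most 13 in all, crops included, and the job is handed in when it is done.

Besides the shell and the picture viewer there is one more tool, called after "Request:" as name(argument=value, ...) on one line, values as JSON. jog_arm: Moves the arm, as the interface text tells. Shift numbers are shares of 12 cm and turn numbers shares of pi/2 rad, none past 1 either way. Its arguments: {"type":"object","properties":{"increments":{"type":"array"},"force":{"type":"number"}},"required":["increments"]}

```bash
mkdir -p pics; cat > h.py <<'E'
import numpy as np, cv2
from plant import get_state, imaging, job, ctrl
from scipy.spatial.transform import Rotation as R
def cam(n):
    s=get_state(); c=imaging.read_camera(n)
    if n=="wrist":
        T=np.eye(4);T[:3,:3]=R.from_quat(s["tcp_rot"]).as_matrix();T[:3,3]=s["eef_pos"]
        c["extrinsics"]=T@c["mount"]
    return c
def pts(c):
    K=c["camera_matrix"];d=c["depth"];v,u=np.mgrid[:480,:640]
    p=np.stack([(u-K[0,2])/K[0,0]*d,-(v-K[1,2])/K[1,1]*d,-d],-1)
    E=c["extrinsics"];return p@E[:3,:3].T+E[:3,3]
def ray(c,u,v,z):
    K=c["camera_matrix"];E=c["extrinsics"]
    r=E[:3,:3]@np.array([(u-K[0,2])/K[0,0],-(v-K[1,2])/K[1,1],-1]);o=E[:3,3]
    return o+r*(z-o[2])/r[2]
E
python3 - <<'E'
from h import *
for n in("scene","top"):
    c=cam(n);cv2.imwrite(f"pics/{n}0.png",c["frame"]);print(n,{k:np.round(v,3).tolist() for k,v in c.items() if k not in("frame","depth")},(c["depth"]>0).mean())
    np.savez(f"{n}0.npz",**c)
s=get_state();print(s);print(ctrl.finger_overhang)
E
```

```text
scene {'camera_matrix': [[501.062, 0.0, 312.934], [0.0, 501.062, 236.235], [0.0, 0.0, 1.0]], 'extrinsics': [[0.695, -0.415, 0.587, 1.328], [0.719, 0.411, -0.56, -0.739], [-0.009, 0.811, 0.584, 0.85], [0.0, 0.0, 0.0, 1.0]]} 0.9958235677083334
top {'camera_matrix': [[527.906, 0.0, 313.523], [0.0, 527.906, 243.022], [0.0, 0.0, 1.0]], 'extrinsics': [[0.008, 0.988, -0.156, 0.376], [-1.0, 0.007, -0.008, -0.045], [-0.007, 0.156, 0.988, 1.449], [0.0, 0.0, 0.0, 1.0]]} 0.995966796875
{'time': 0.1, 'qpos': array([-1.44099294e+00,  2.87111155e-01,  1.57804970e+00,  3.49216802e-06,
        1.27860965e+00, -1.50009972e-01]), 'dq': array([-9.90087752e-04, -2.25751875e-03, -2.49853603e-03, -2.20529353e-04,
        6.68916963e-04, -5.81496823e-05]), 'joint_efforts': array([ 6.96899206e-04, -4.07296586e+01, -2.93699616e+01, -1.54247277e-04,
        3.40578576e-03,  2.86911188e-06]), 'eef_pos': array([ 0.18636968, -0.64818911,  0.25505238]), 'tcp_rot': array([ 9.90228497e-01,  1.39450124e-01,  1.26730026e-05, -1.08885429e-03]), 'contact_force': array([-0.06087731,  0.43823795, -0.29645285]), 'wrist_torque': array([-0.01092542,  0.01364165, -0.00908234]), 'finger_force': 0.0, 'opening': 0.9999218364481826}
0.025
```

View pics/scene0.png

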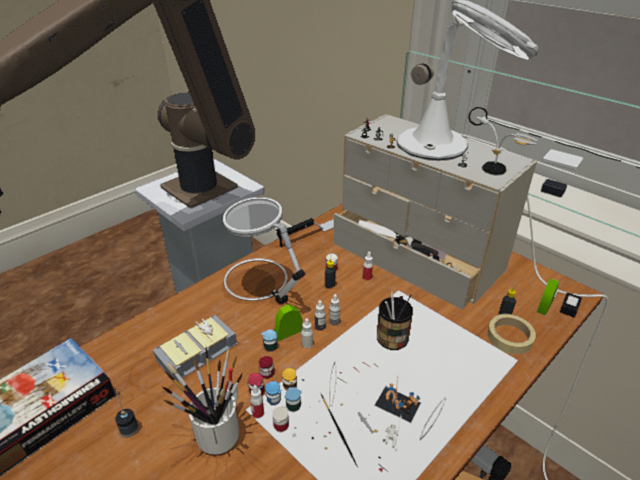

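View pics/top0.png

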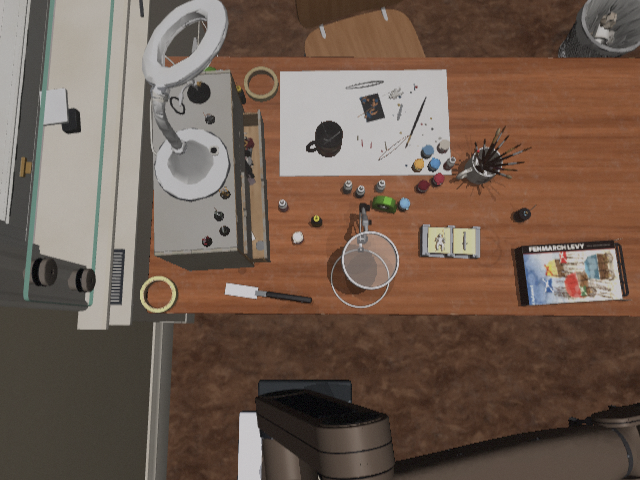

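The top view shows the lifter at (225–312, 285–300) with its blade left (+y), the magnifier ring at (361,277) with its lens at (370,262), and the rack at (422–480, 226–258). Next I'll zoom in on these with a crop of each.

```bash
python3 - <<'E'
from h import *
t=dict(np.load("top0.npz"));s=dict(np.load("scene0.npz"))
a=cv2.resize(t["frame"][205:315,215:495],None,fx=2.85,fy=2.85,interpolation=cv2.INTER_CUBIC)
b=cv2.resize(s["frame"][190:380,140:350],None,fx=1.4,fy=1.4,interpolation=cv2.INTER_CUBIC)
im=np.zeros((600,800,3),np.uint8);im[:a.shape[0],:a.shape[1]]=a;im[320:320+b.shape[0],:b.shape[1]]=b
a2=cv2.resize(s["frame"][310:380,145:245],None,fx=4,fy=4,interpolation=cv2.INTER_CUBIC);im[320:600,400:800]=a2
cv2.imwrite("pics/crop0.png",im)
P=pts(t)
for (u,v) in [(228,290),(250,292),(310,299),(262,294),(437,240),(463,240),(424,228),(479,256),(361,300),(345,262),(397,262),(370,236),(370,287),(363,215)]: print(u,v,np.round(P[v,u],3))
E
```

```text
228 290 [ 0.472  0.201 -0.003]
250 292 [ 0.467  0.14  -0.003]
310 299 [ 0.447 -0.026  0.046]
262 294 [0.461 0.104 0.024]
437 240 [ 0.606 -0.364  0.054]
463 240 [ 0.61  -0.439  0.035]
424 228 [ 0.643 -0.335  0.03 ]
479 256 [ 0.566 -0.48   0.035]
361 300 [ 0.448 -0.165 -0.004]
345 262 [ 0.526 -0.11   0.215]
397 262 [ 0.527 -0.232  0.214]
370 236 [ 0.589 -0.169  0.211]
370 287 [ 0.468 -0.169  0.209]
363 215 [ 0.644 -0.155  0.189]
```

View pics/crop0.png

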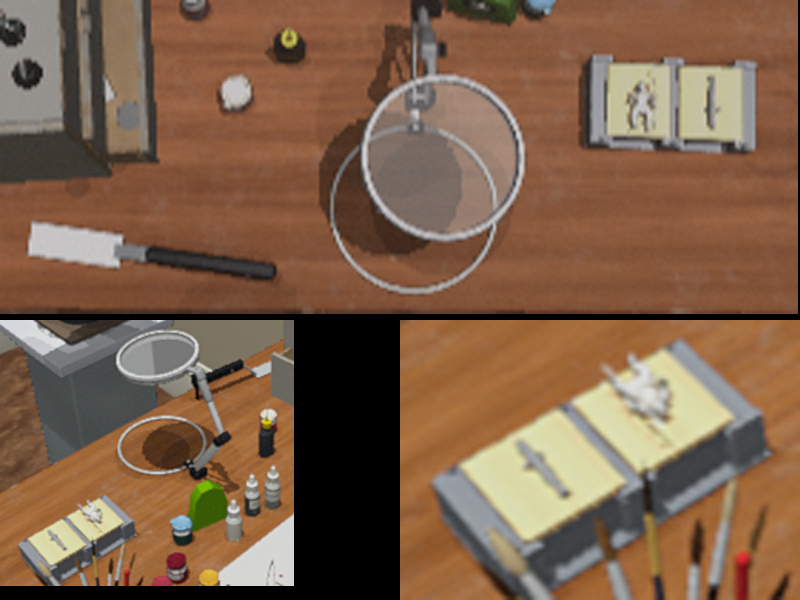

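The crops show the lifter pointing +y, with its handle end at about (312,299) in the full image. The figure is on the left (+y) berth and the barrel on the right one. I'll move up and over towards the lifter.

Request:
jog_arm(increments=[{"dx": 1, "dy": 1, "dz": 0.9, "az": 0.126}, {"dx": 1, "dy": 1, "dz": 0.9, "az": 0.126}, {"dx": 1, "dy": 1, "dz": 0.9, "az": 0.126}, {"dx": 1, "dy": 1, "dz": 0.9, "az": 0.126}])

```text
$.increments[0]: bad value
```

Request:
jog_arm(increments=[{"dx": 0.8, "dy": 1, "az": 0.126}, {"dx": 0.8, "dy": 1, "az": 0.126}, {"dx": 0.8, "dy": 1, "az": 0.126}, {"dx": 0.8, "dy": 1, "az": 0.126}])

```text
$.increments[0]: bad value
```

Request:
jog_arm(increments=[{"dx": 0.4, "dy": 1, "az": 0.126}, {"dx": 0.4, "dy": 1, "az": 0.126}, {"dx": 0.4, "dy": 1, "az": 0.126}])

```text
$.increments[0]: bad value
```

Request:
jog_arm(increments=[{"dy": 1, "az": 0.126}, {"dy": 1, "az": 0.126}, {"dy": 1, "az": 0.126}])

```text
$.increments[0]: bad value
```

Request:
jog_arm(increments=[{"dy": 1, "az": 0.126}, {"dy": 1, "az": 0.126}, {"dy": 1, "az": 0.126}])

```text
$.increments[0]: bad value
```

Request:
jog_arm(increments=[{"dy": 0.4, "dz": -0.4, "az": 0.126}, {"dy": 0.4, "dz": -0.4, "az": 0.126}, {"dy": 0.4, "dz": -0.4, "az": 0.126}, {"dy": 0.4, "dz": -0.4, "az": 0.126}])

```text
$.increments[0]: bad value
```

```bash
python3 - <<'E'
from h import *
c=cam("wrist");np.savez("w1.npz",**c);cv2.imwrite("pics/w1.png",c["frame"]);s=get_state()
print(s["time"],s["eef_pos"],s["tcp_rot"],s["qpos"]);print(np.round(c["mount"],3),c["camera_matrix"][0],(c["depth"]>0).mean())
E
```

```text
0.15 [ 0.18636522 -0.64827876  0.25521385] [ 9.90233699e-01  1.39414349e-01  1.23940014e-05 -9.28008140e-04] [-1.44101788e+00  2.87021931e-01  1.57786135e+00  6.32508352e-06
  1.27856554e+00 -1.49963430e-01]
[[ 0.     0.962  0.273  0.068]
 [ 1.    -0.    -0.001 -0.001]
 [-0.001  0.273 -0.962 -0.116]
 [ 0.     0.     0.     1.   ]] [353.50116338   0.         324.47758814] 0.9959440104166667
```

View pics/w1.png

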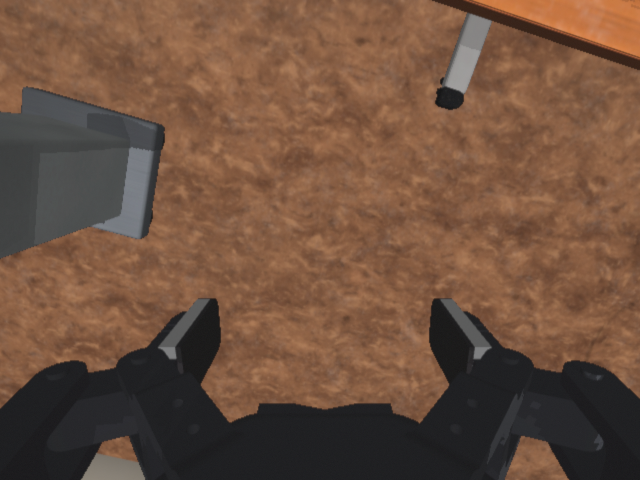

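The moves were refused because rows need every field, so the wrist view shows only the floor from the start pose. I'll resend with complete rows.

Request:
jog_arm(increments=[{"dx": 1, "dy": 1, "dz": 0.9, "ax": 0, "ay": 0, "az": 0.126, "gripper": 1}, {"dx": 1, "dy": 1, "dz": 0.9, "ax": 0, "ay": 0, "az": 0.126, "gripper": 1}, {"dx": 1, "dy": 1, "dz": 0.9, "ax": 0, "ay": 0, "az": 0.126, "gripper": 1}, {"dx": 1, "dy": 1, "dz": 0.9, "ax": 0, "ay": 0, "az": 0.126, "gripper": 1}])

```text
time: 0.55
eef_pos: [0.3065, -0.528, 0.3642]
tcp_rot: [0.972, 0.236, 0.0, -0.0]
contact_force: [0.5, -0.5, 0.2]
opening: 0.999
finger_force: 0.0
```

Request:
jog_arm(increments=[{"dx": 0.8, "dy": 1, "dz": 0, "ax": 0, "ay": 0, "az": 0.126, "gripper": 1}, {"dx": 0.8, "dy": 1, "dz": 0, "ax": 0, "ay": 0, "az": 0.126, "gripper": 1}, {"dx": 0.8, "dy": 1, "dz": 0, "ax": 0, "ay": 0, "az": 0.126, "gripper": 1}, {"dx": 0.8, "dy": 1, "dz": 0, "ax": 0, "ay": 0, "az": 0.126, "gripper": 1}])

```text
time: 0.95
eef_pos: [0.4045, -0.4052, 0.3638]
tcp_rot: [0.942, 0.334, 0.001, -0.0]
contact_force: [-0.5, 0.9, 0.9]
opening: 1.003
finger_force: 0.0
```

Request:
jog_arm(increments=[{"dx": 0.4, "dy": 1, "dz": 0, "ax": 0, "ay": 0, "az": 0.126, "gripper": 1}, {"dx": 0.4, "dy": 1, "dz": 0, "ax": 0, "ay": 0, "az": 0.126, "gripper": 1}, {"dx": 0.4, "dy": 1, "dz": 0, "ax": 0, "ay": 0, "az": 0.126, "gripper": 1}])

```text
time: 1.25
eef_pos: [0.4502, -0.2872, 0.3634]
tcp_rot: [0.906, 0.424, 0.0, -0.0]
contact_force: [-0.2, -1.0, 0.4]
opening: 0.998
finger_force: 0.0
```

```bash
python3 - <<'E'
from h import *
c=cam("wrist");np.savez("w1.npz",**c)
t=cam("top");np.savez("top1.npz",**t)
s=get_state();print(s["time"],s["eef_pos"],s["qpos"])
im=np.hstack([c["frame"],t["frame"]]);cv2.imwrite("pics/w1b.png",cv2.resize(im,(800,300)))
E
```

```text
1.35 [ 0.45049524 -0.28692187  0.36373092] [-7.57398843e-01 -9.20317205e-02  1.79062074e+00  5.42324502e-04
  1.44312570e+00 -6.42569457e-02]
```

Request:
jog_arm(increments=[{"dx": 0, "dy": 1, "dz": 0, "ax": 0, "ay": 0, "az": 0.126, "gripper": 1}, {"dx": 0, "dy": 1, "dz": 0, "ax": 0, "ay": 0, "az": 0.126, "gripper": 1}, {"dx": 0, "dy": 1, "dz": 0, "ax": 0, "ay": 0, "az": 0.126, "gripper": 1}])

```text
time: 1.65
eef_pos: [0.4492, -0.1678, 0.3636]
tcp_rot: [0.859, 0.511, 0.0, -0.0]
contact_force: [0.3, -0.1, -0.5]
opening: 0.999
finger_force: 0.0
```

Request:
jog_arm(increments=[{"dx": 0, "dy": 1, "dz": 0, "ax": 0, "ay": 0, "az": 0.126, "gripper": 1}, {"dx": 0, "dy": 1, "dz": 0, "ax": 0, "ay": 0, "az": 0.126, "gripper": 1}, {"dx": 0, "dy": 1, "dz": 0, "ax": 0, "ay": 0, "az": 0.126, "gripper": 1}, {"dx": 0, "dy": 1, "dz": 0, "ax": 0, "ay": 0, "az": 0.126, "gripper": 1}])

```text
time: 2.05
eef_pos: [0.4496, -0.0485, 0.3638]
tcp_rot: [0.804, 0.594, -0.0, 0.0]
contact_force: [-1.0, 0.2, 1.0]
opening: 1.003
finger_force: 0.0
```

```bash
python3 - <<'E'
from h import *
c=cam("wrist");np.savez("w2.npz",**c)
s=get_state();print(s["time"],s["eef_pos"],s["tcp_rot"],s["qpos"])
w1=dict(np.load("w1.npz"))
cv2.imwrite("pics/w12.png",cv2.resize(np.hstack([w1["frame"],c["frame"]]),(800,300)))
E
```

```text
2.1 [ 0.44978182 -0.04970343  0.36367648] [ 8.04880434e-01  5.93436780e-01 -2.98675053e-04  4.31086443e-04] [-3.34424615e-01 -2.89816041e-01  1.95919820e+00 -9.85045351e-04
  1.47183728e+00 -3.41755106e-02]
```

View pics/w12.png

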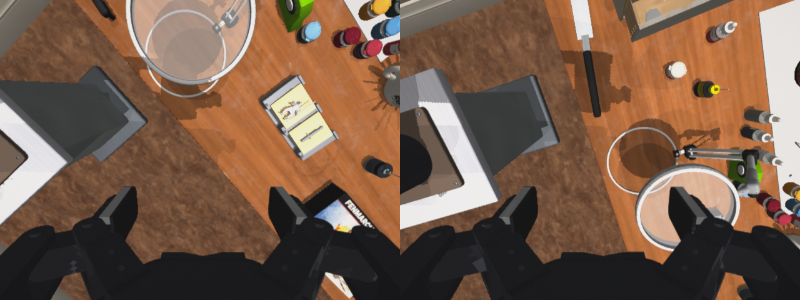

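The left half (w1) shows the rack near (290,115) and part of the lens at (190,30). The right half (w2) shows the lifter with its blade at (582,15) and its handle from (585,52) to (597,115), plus the full foot ring and lens. Next I'll measure from these with masks.

```bash
cat > m.py <<'E'
from h import *
def plane_pts(c,cnt,z): return np.array([ray(c,u,v,z)[:2] for u,v in cnt.reshape(-1,2)],np.float32)
def rect(p):
    (cx,cy),(a,b),th=cv2.minAreaRect((p*1000).astype(np.float32)); 
    return np.round([cx,cy,a,b,th],1)
def boards(c,near=(0.6,-0.4),tol=0.15):
    hsv=cv2.cvtColor(c["frame"],cv2.COLOR_BGR2HSV);m=cv2.inRange(hsv,(18,40,120),(38,255,255))
    m=cv2.morphologyEx(m,cv2.MORPH_OPEN,np.ones((2,2)));o=[]
    for k in cv2.findContours(m,cv2.RETR_EXTERNAL,cv2.CHAIN_APPROX_NONE)[0]:
        if cv2.contourArea(k)<150: continue
        p=plane_pts(c,k,0.038)
        if np.hypot(*(p.mean(0)-near))<tol: o.append(rect(p))
    return o
E
python3 - <<'E'
from m import *
t=dict(np.load("top0.npz"));w1=dict(np.load("w1.npz"));w2=dict(np.load("w2.npz"))
for n,c in(("top",t),("w1",w1)): print(n,*boards(c))
for n,c in(("top",t),("w2",w2)):
    g=cv2.cvtColor(c["frame"],cv2.COLOR_BGR2HSV)
    for nm,m,z in(("handle",cv2.inRange(g,(0,0,0),(180,255,60)),.05),("blade",cv2.inRange(g,(0,0,150),(180,60,255)),.003)):
        for k in cv2.findContours(m,cv2.RETR_EXTERNAL,cv2.CHAIN_APPROX_NONE)[0]:
            if cv2.contourArea(k)<60: continue
            p=plane_pts(c,k,z);q=p.mean(0)
            if .42<q[0]<.51 and -.06<q[1]<.25: print(n,nm,rect(p),cv2.contourArea(k))
for n,c in(("top",t),("w1",w1),("w2",w2)):
    P=pts(c);f=c["frame"].astype(int);b=(P[...,2]>.13)&(P[...,2]<.29)&(np.hypot(P[...,0]-.53,P[...,1]+.17)<.085)
    q=P[b];A=np.c_[q[:,:2],np.ones(len(q))];x=np.linalg.lstsq(A,q[:,2],rcond=None)[0]
    k=max(cv2.findContours(b.astype(np.uint8),cv2.RETR_EXTERNAL,cv2.CHAIN_APPROX_NONE)[0],key=cv2.contourArea)
    hp=cv2.convexHull((plane_pts(c,k,q[:,2].mean())*1000).astype(np.float32))
    print(n,"lens",len(q),q.min(0),q.max(0),np.median(q,0),x, cv2.minEnclosingCircle(hp),np.round(cv2.fitEllipse(hp)[0],1))
E
```

```text
top [ 604.6 -441.9   56.8   71.5   88.1] [ 606.7 -374.5   56.9   71.3   88.5]
w1 [ 605.3 -443.6   60.5   70.8   87.9] [ 607.9 -372.1   53.1   70.6   88. ]
top handle [451.1  31.2 120.9  15.6  82.3] 213.5
top blade [471.1 164.1  88.3  33.   81.9] 337.0
w2 handle [451.8  29.3 118.6  15.   82.3] 1216.0
w2 blade [466.9 141.3  89.5  31.9  82. ] 1765.5
top lens 2699 [ 0.46235551 -0.23515033  0.19954526] [ 0.61457887 -0.0998208   0.23257133] [ 0.53029139 -0.16652011  0.2151976 ] [0.0519151  0.09711306 0.20369328] ((538.2487182617188, -167.37527465820312), 76.8251953125) [ 534.8 -166.7]
w1 lens 22956 [ 0.4611092  -0.23893048  0.19811461] [ 0.59043276 -0.11660598  0.22234927] [ 0.51543303 -0.18640162  0.21252525] [0.06466049 0.10692483 0.19844116] ((529.9920654296875, -169.177734375), 69.80321502685547) [ 525.6 -174.9]
w2 lens 12465 [ 0.46089349 -0.22970832  0.20152191] [ 0.61479316 -0.10034305  0.22650288] [ 0.5263103  -0.14855655  0.21601415] [0.05419714 0.08868032 0.20011121] ((539.0681762695312, -163.8349609375), 77.91685485839844) [ 536.  -165.5]
```

Request:
jog_arm(increments=[{"dx": 0.01, "dy": 0.61, "dz": -1, "ax": 0, "ay": 0, "az": 0.106, "gripper": 1}, {"dx": 0.01, "dy": 0.61, "dz": -1, "ax": 0, "ay": 0, "az": 0.106, "gripper": 1}, {"dx": 0.01, "dy": 0.61, "dz": -1, "ax": 0, "ay": 0, "az": 0.106, "gripper": 1}, {"dx": 0.01, "dy": 0.61, "dz": -1, "ax": 0, "ay": 0, "az": 0.106, "gripper": 1}])

```text
time: 2.5
eef_pos: [0.4478, 0.024, 0.2375]
tcp_rot: [0.753, 0.658, -0.004, -0.005]
contact_force: [0.5, 0.5, 0.2]
opening: 0.997
finger_force: 0.0
```

Request:
jog_arm(increments=[{"dx": 0, "dy": 0, "dz": -0.8, "ax": 0, "ay": 0, "az": 0, "gripper": 0.2}, {"dx": 0, "dy": 0, "dz": -0.8, "ax": 0, "ay": 0, "az": 0, "gripper": 0.2}, {"dx": 0, "dy": 0, "dz": -0.8, "ax": 0, "ay": 0, "az": 0, "gripper": 0.2}])

```text
time: 2.8
eef_pos: [0.4476, 0.0224, 0.143]
tcp_rot: [0.754, 0.657, -0.004, -0.004]
contact_force: [-0.5, -0.5, -1.2]
opening: 0.6
finger_force: 0.0
```

```bash
python3 - <<'E'
from m import *
c=cam("wrist");np.savez("w3.npz",**c);s=get_state()
print(s["time"],s["eef_pos"],s["tcp_rot"],s["opening"])
g=cv2.cvtColor(c["frame"],cv2.COLOR_BGR2HSV);P=pts(c)
# handle: points at 0.03..0.06 height near expected
b=(P[...,2]>.035)&(P[...,2]<.06)&(P[...,0]>.42)&(P[...,0]<.50)&(P[...,1]>.02)&(P[...,1]<.13)
q=P[b];print(len(q),q.min(0),q.max(0));vx,vy,x0,y0=cv2.fitLine((q[:,:2]).astype(np.float32),cv2.DIST_HUBER,0,.01,.01).ravel()
print(np.degrees(np.arctan2(vy,vx)),"x at y=.024:",x0+(.024-y0)*vx/vy)
R_=R.from_quat(s["tcp_rot"]).as_matrix();print(np.degrees(np.arctan2(R_[1,0],R_[0,0])))
t=dict(np.load("top0.npz"))
for n in("top0","w2"):
    c=dict(np.load(n+".npz"));g=cv2.cvtColor(c["frame"],cv2.COLOR_BGR2HSV);m=cv2.inRange(g,(0,0,150),(180,45,255))
    P=pts(c);P0=P.copy()
    b=(m>0)&(P[...,2]<.02)&(P[...,2]>-.02)&(abs(np.hypot(P[...,0]-.48,P[...,1]+.155)-.08)<.03)
    v,u=np.nonzero(b);pp=np.array([ray(c,a,d,.004)[:2] for a,d in zip(u,v)],np.float32)*1000
    print(n,"foot",len(pp),cv2.fitEllipse(pp))
    b=(P[...,2]>.13)&(P[...,2]<.29)&(np.hypot(P[...,0]-.531,P[...,1]+.1675)<.062)
    q=P[b];A=np.c_[q[:,:2],np.ones(len(q))];print(np.linalg.lstsq(A,q[:,2],rcond=None)[0],q[:,2].mean())
    for lo,hi in((.01,.06),(.06,.12),(.12,.18),(.18,.26)):
        b=(P[...,2]>lo)&(P[...,2]<hi)&(P[...,0]>.56)&(P[...,0]<.70)&(abs(P[...,1]+.16)<.05);print(lo,b.sum(),np.median(P[b],0) if b.any() else 0)
E
```

```text
2.85 [0.4500055  0.0222495  0.14647386] [ 0.75381163  0.65708477 -0.0019882  -0.00191799] 0.599772786997262
2957 [0.44276053 0.02003175 0.03513613] [0.46656539 0.09360245 0.05046424]
81.99141 x at y=.024: 0.45042482
82.15629220520364
top0 foot 107 ((510.9819030761719, -161.89053344726562), (158.33352661132812, 164.75718688964844), 76.60506439208984)
[0.05462588 0.09443746 0.20142291] 0.21463880736185847
0.01 15 [ 0.63259358 -0.15868046  0.05153145]
0.06 43 [ 0.66040817 -0.15484097  0.09043254]
0.12 82 [ 0.67615786 -0.16027238  0.12985194]
0.18 671 [ 0.58000549 -0.16134773  0.21716876]
w2 foot 479 ((507.0317077636719, -162.70657348632812), (157.12799072265625, 158.47531127929688), 50.390560150146484)
[0.05560861 0.09328704 0.19976182] 0.21493481709856221
0.01 727 [ 0.62053769 -0.16766487  0.02721651]
0.06 856 [ 0.65897114 -0.15950252  0.09137581]
0.12 549 [ 0.66873888 -0.1563256   0.13241874]
0.18 4642 [ 0.58341844 -0.15642499  0.21710566]
```

Request:
jog_arm(increments=[{"dx": 0, "dy": 0.012, "dz": -0.4, "ax": 0, "ay": 0, "az": 0, "gripper": 0.2}, {"dx": 0, "dy": 0.012, "dz": -0.6, "ax": 0, "ay": 0, "az": 0, "gripper": 0.2}, {"dx": 0, "dy": 0.012, "dz": -0.75, "ax": 0, "ay": 0, "az": 0, "gripper": 0.2}, {"dx": 0, "dy": 0.012, "dz": -0.85, "ax": 0, "ay": 0, "az": 0, "gripper": 0.2}, {"dx": 0, "dy": 0.012, "dz": -0.85, "ax": 0, "ay": 0, "az": 0, "gripper": 0.2}, {"dx": 0, "dy": 0.012, "dz": -0.85, "ax": 0, "ay": 0, "az": 0, "gripper": 0.2}])

```text
time: 3.45
eef_pos: [0.4529, 0.0245, 0.0477]
tcp_rot: [0.753, 0.658, 0.001, 0.001]
contact_force: [0.3, -0.2, -0.4]
opening: 0.6
finger_force: 0.0
```

Request:
jog_arm(increments=[{"dx": 0, "dy": 0, "dz": 0, "ax": 0, "ay": 0, "az": 0, "gripper": -1}, {"dx": 0, "dy": 0, "dz": 0, "ax": 0, "ay": 0, "az": 0, "gripper": -1}, {"dx": 0, "dy": 0, "dz": 0, "ax": 0, "ay": 0, "az": 0, "gripper": -1}, {"dx": 0, "dy": 0, "dz": 0, "ax": 0, "ay": 0, "az": 0, "gripper": -1}, {"dx": 0, "dy": 0, "dz": 0, "ax": 0, "ay": 0, "az": 0, "gripper": -1}, {"dx": 0, "dy": 0, "dz": 0, "ax": 0, "ay": 0, "az": 0, "gripper": -1}, {"dx": 0, "dy": 0, "dz": 0, "ax": 0, "ay": 0, "az": 0, "gripper": -1}, {"dx": 0, "dy": 0, "dz": 0, "ax": 0, "ay": 0, "az": 0, "gripper": -1}], force=100)

```text
time: 4.25
eef_pos: [0.452, 0.0251, 0.047]
tcp_rot: [0.753, 0.658, 0.001, 0.001]
contact_force: [-0.8, 0.4, 5.7]
opening: 0.158
finger_force: 97.8
```

Request:
jog_arm(increments=[{"dx": 0, "dy": 0, "dz": 0.2, "ax": 0, "ay": 0, "az": 0, "gripper": -1}, {"dx": 0, "dy": 0, "dz": 0.5, "ax": 0, "ay": 0, "az": 0, "gripper": -1}, {"dx": 0, "dy": 0, "dz": 0.8, "ax": 0, "ay": 0, "az": 0, "gripper": -1}, {"dx": 0, "dy": 0, "dz": 1, "ax": 0, "ay": 0, "az": 0, "gripper": -1}])

```text
time: 4.65
eef_pos: [0.4513, 0.0252, 0.1678]
tcp_rot: [0.753, 0.658, 0.001, 0.001]
contact_force: [0.8, 0.1, -0.8]
opening: 0.154
finger_force: 97.8
```

Request:
jog_arm(increments=[{"dx": 0, "dy": 0, "dz": 0.33, "ax": 0, "ay": 0, "az": 0, "gripper": -1}, {"dx": 0, "dy": 0, "dz": 0.66, "ax": 0, "ay": 0, "az": 0, "gripper": -1}, {"dx": 0, "dy": 0, "dz": 1, "ax": 0, "ay": 0, "az": 0, "gripper": -1}])

```text
time: 4.95
eef_pos: [0.45, 0.0254, 0.2862]
tcp_rot: [0.753, 0.658, -0.001, -0.001]
contact_force: [1.3, -1.1, -1.8]
opening: 0.158
finger_force: 97.7
```

Request:
jog_arm(increments=[{"dx": 0, "dy": 0, "dz": 0.33, "ax": 0, "ay": 0, "az": 0, "gripper": -1}, {"dx": 0, "dy": 0, "dz": 0.6, "ax": 0, "ay": 0, "az": 0, "gripper": -1}, {"dx": 0, "dy": 0, "dz": 0.7, "ax": 0, "ay": 0, "az": 0, "gripper": -1}, {"dx": 0, "dy": 0, "dz": 0.7, "ax": 0, "ay": 0, "az": 0, "gripper": -1}, {"dx": 0, "dy": 0, "dz": 0.7, "ax": 0, "ay": 0, "az": 0, "gripper": -1}])

```text
time: 5.45
eef_pos: [0.4503, 0.0253, 0.3673]
tcp_rot: [0.753, 0.658, -0.001, -0.001]
contact_force: [0.3, 0.1, -1.4]
opening: 0.159
finger_force: 97.9
```

```bash
cat >> m.py <<'E'
def lifter(c,s):
    """blade/handle points in the tool frame; lifter x = tool x, height above TCP = -tool z"""
    T=np.eye(4);T[:3,:3]=R.from_quat(s["tcp_rot"]).as_matrix();T[:3,3]=s["eef_pos"]
    P=pts(c);q=(P-T[:3,3])@T[:3,:3];f=c["frame"].astype(int)
    b=(q[...,0]>.02)&(q[...,0]<.22)&(abs(q[...,1])<.035)&(q[...,2]>-.03)&(q[...,2]<.07)
    return q,b
E
python3 - <<'E'
from m import *
c=cam("wrist");np.savez("w4.npz",**c);s=get_state();cv2.imwrite("pics/w4.png",c["frame"])
print(s["time"],s["eef_pos"],s["tcp_rot"])
q,b=lifter(c,s);print(b.sum())
for lo,hi in((.03,.06),(.06,.1),(.1,.115),(.115,.13),(.13,.145),(.145,.16),(.16,.175),(.175,.22)):
    k=b&(q[...,0]>lo)&(q[...,0]<hi)
    if k.any(): print(lo,k.sum(),np.round(np.median(q[k],0)*1000,1),np.round(q[k].min(0)*1000,1),np.round(q[k].max(0)*1000,1))
E
```

```text
5.5 [0.45010668 0.02535218 0.36675178] [ 0.75313897  0.65785694 -0.00157002 -0.00186206]
14842
0.03 3880 [45.7 -1.  -1.7] [30.  -8.6 -3.9] [60.   6.5  2.9]
0.06 4787 [80.2 -0.9 23.8] [ 60.  -16.9  -4. ] [100.   15.2  47.6]
0.1 3132 [107.7  -0.9  45. ] [100.  -17.   42.4] [115.   15.2  47.9]
0.115 1915 [119.3  -0.9  45. ] [115.  -16.7  42.6] [124.1  15.1  47.6]
```

View pics/w4.png

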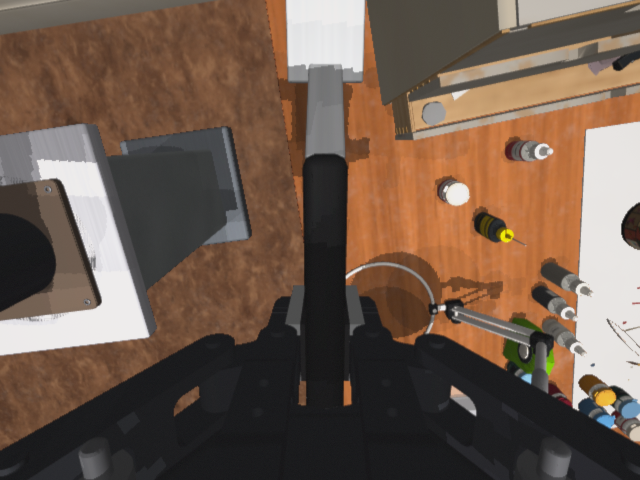

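The picture shows the handle centred in the jaws and straight along the tool axis, with the blade's rear edge at row ~80. Depth puts the blade top 45 mm below the TCP, level. I'll carry it high and clear the chest before turning.

Request:
jog_arm(increments=[{"dx": 0, "dy": -0.3, "dz": 0, "ax": 0, "ay": 0, "az": 0, "gripper": -1}, {"dx": 0, "dy": -0.65, "dz": 0, "ax": 0, "ay": 0, "az": 0, "gripper": -1}, {"dx": 0, "dy": -1, "dz": 0, "ax": 0, "ay": 0, "az": 0, "gripper": -1}])

```text
time: 5.8
eef_pos: [0.4501, -0.0954, 0.3669]
tcp_rot: [0.753, 0.658, -0.001, -0.002]
contact_force: [-0.2, 0.2, -0.7]
opening: 0.154
finger_force: 97.8
```

Request:
jog_arm(increments=[{"dx": 0, "dy": -0.3, "dz": 0, "ax": 0, "ay": 0, "az": 0, "gripper": -1}, {"dx": 0, "dy": -0.6, "dz": 0, "ax": 0, "ay": 0, "az": 0, "gripper": -1}, {"dx": 0, "dy": -0.87, "dz": 0, "ax": 0, "ay": 0, "az": 0, "gripper": -1}])

```text
time: 6.1
eef_pos: [0.45, -0.2005, 0.3667]
tcp_rot: [0.753, 0.658, -0.001, -0.002]
contact_force: [-0.3, 0.5, -1.3]
opening: 0.157
finger_force: 97.8
```

Request:
jog_arm(increments=[{"dx": -0.08, "dy": -0.1, "dz": 0, "ax": 0, "ay": 0, "az": -0.09, "gripper": -1}, {"dx": -0.16, "dy": -0.2, "dz": 0, "ax": 0, "ay": 0, "az": -0.18, "gripper": -1}, {"dx": -0.25, "dy": -0.3, "dz": 0, "ax": 0, "ay": 0, "az": -0.27, "gripper": -1}, {"dx": -0.33, "dy": -0.4, "dz": 0, "ax": 0, "ay": 0, "az": -0.36, "gripper": -1}, {"dx": -0.41, "dy": -0.5, "dz": 0, "ax": 0, "ay": 0, "az": -0.45, "gripper": -1}, {"dx": -0.49, "dy": -0.6, "dz": 0, "ax": 0, "ay": 0, "az": -0.54, "gripper": -1}, {"dx": -0.57, "dy": -0.7, "dz": 0, "ax": 0, "ay": 0, "az": -0.63, "gripper": -1}, {"dx": -0.65, "dy": -0.8, "dz": 0, "ax": 0, "ay": 0, "az": -0.72, "gripper": -1}, {"dx": -0.75, "dy": -0.9, "dz": 0, "ax": 0, "ay": 0, "az": -0.81, "gripper": -1}, {"dx": -0.82, "dy": -1, "dz": 0, "ax": 0, "ay": 0, "az": -0.9, "gripper": -1}])

```text
time: 7.1
eef_pos: [0.3515, -0.319, 0.3667]
tcp_rot: [1.0, 0.008, -0.002, -0.002]
contact_force: [0.6, 0.5, -0.5]
opening: 0.156
finger_force: 97.8
```

```bash
python3 - <<'E'
from m import *
w4=dict(np.load("w4.npz"))
s=get_state();R_=R.from_quat(s["tcp_rot"]).as_matrix();print(s["time"],s["eef_pos"],np.degrees(np.arctan2(R_[1,0],R_[0,0])),np.round(R_[:,2],3),s["qpos"])
E
```

```text
7.1 [ 0.35147712 -0.31899767  0.3666684 ] 0.9226220748872052 [-0.003  0.004 -1.   ] [-9.51157106e-01 -2.32819356e-01  1.90842851e+00 -9.79981976e-05
  1.47126111e+00  6.03553020e-01]
```

Request:
jog_arm(increments=[{"dx": 0, "dy": -0.39, "dz": -0.33, "ax": 0, "ay": 0, "az": -0.031, "gripper": -1}, {"dx": 0, "dy": -0.39, "dz": -0.66, "ax": 0, "ay": 0, "az": -0.031, "gripper": -1}, {"dx": 0, "dy": -0.39, "dz": -1, "ax": 0, "ay": 0, "az": -0.031, "gripper": -1}, {"dx": 0, "dy": -0.39, "dz": -1, "ax": 0, "ay": 0, "az": -0.031, "gripper": -1}])

```text
time: 7.5
eef_pos: [0.3494, -0.3617, 0.2397]
tcp_rot: [1.0, -0.014, -0.005, -0.008]
contact_force: [-0.4, 0.5, -1.9]
opening: 0.156
finger_force: 97.8
```

Request:
jog_arm(increments=[{"dx": 0, "dy": 0, "dz": -0.33, "ax": 0, "ay": 0, "az": 0, "gripper": -1}, {"dx": 0, "dy": 0, "dz": -0.66, "ax": 0, "ay": 0, "az": 0, "gripper": -1}, {"dx": 0, "dy": 0, "dz": -1, "ax": 0, "ay": 0, "az": 0, "gripper": -1}, {"dx": 0, "dy": 0, "dz": -1, "ax": 0, "ay": 0, "az": 0, "gripper": -1}])

```text
time: 7.9
eef_pos: [0.3504, -0.3623, 0.1247]
tcp_rot: [1.0, -0.013, -0.004, -0.005]
contact_force: [-0.1, 0.5, -2.4]
opening: 0.157
finger_force: 97.9
```

Request:
jog_arm(increments=[{"dx": 0, "dy": 0, "dz": -0.2, "ax": 0, "ay": 0, "az": 0, "gripper": -1}, {"dx": 0, "dy": 0, "dz": -0.4, "ax": 0, "ay": 0, "az": 0, "gripper": -1}, {"dx": 0, "dy": 0, "dz": -0.53, "ax": 0, "ay": 0, "az": 0, "gripper": -1}, {"dx": 0, "dy": 0, "dz": -0.53, "ax": 0, "ay": 0, "az": 0, "gripper": -1}, {"dx": 0, "dy": 0, "dz": -0.53, "ax": 0, "ay": 0, "az": 0, "gripper": -1}])

```text
time: 8.4
eef_pos: [0.3536, -0.3673, 0.0685]
tcp_rot: [1.0, -0.013, 0.001, 0.001]
contact_force: [0.3, -0.0, -1.4]
opening: 0.154
finger_force: 98.0
```

```bash
python3 - <<'E'
from m import *
t=cam("top");np.savez("top2.npz",**t);sc=cam("scene");s=get_state();R_=R.from_quat(s["tcp_rot"]).as_matrix();print(s["time"],s["eef_pos"],np.degrees(np.arctan2(R_[1,0],R_[0,0])),np.round(R_[:,2],3))
print(boards(t))
g=cv2.cvtColor(t["frame"],cv2.COLOR_BGR2HSV);m=cv2.inRange(g,(0,0,150),(180,60,255))
for k in cv2.findContours(m,cv2.RETR_EXTERNAL,cv2.CHAIN_APPROX_NONE)[0]:
    p=plane_pts(t,k,.019)
    if cv2.contourArea(k)>50 and .4<p.mean(0)[0]<.6 and -.45<p.mean(0)[1]<-.3: print("blade",rect(p))
a=cv2.resize(t["frame"][200:320,380:500],None,fx=4.8,fy=4.8,interpolation=cv2.INTER_CUBIC)[:480]
b=cv2.resize(sc["frame"][290:390,120:250],(624,480),interpolation=cv2.INTER_CUBIC)
cv2.imwrite("pics/pre.png",cv2.resize(np.hstack([a,b]),(800,320)))
E
```

```text
8.5 [ 0.35364394 -0.36748213  0.06866177] -1.5069771005796213 [ 0.002 -0.004 -1.   ]
[array([ 604.5, -443.2,   59.3,   71.5,   88.1]), array([ 606.7, -374.4,   56.5,   71.3,   88.5])]
blade [ 492.9 -370.1   29.8   90.4   88.4]
```

View pics/pre.png

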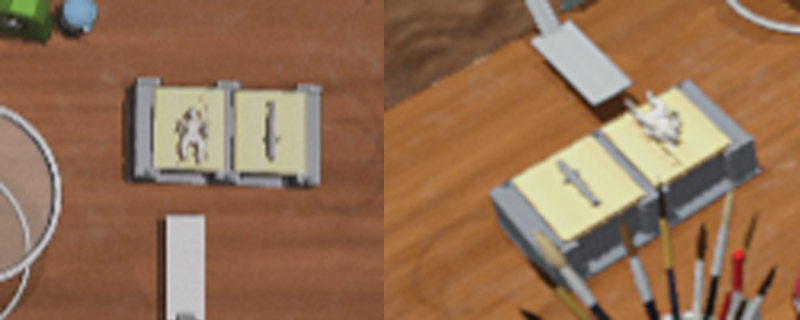

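The blade tip sits directly in front of the figure's berth. The offset to the board centre is 104 mm ahead and about 4 mm to the right, with side alignment within 1 mm. I'll slide under slightly lower.

Request:
jog_arm(increments=[{"dx": 0, "dy": 0, "dz": -0.03, "ax": 0, "ay": 0, "az": -0.004, "gripper": -1}, {"dx": 0.1, "dy": -0.003, "dz": -0.03, "ax": 0, "ay": 0, "az": -0.004, "gripper": -1}, {"dx": 0.2, "dy": -0.006, "dz": -0.03, "ax": 0, "ay": 0, "az": -0.004, "gripper": -1}, {"dx": 0.3, "dy": -0.01, "dz": -0.03, "ax": 0, "ay": 0, "az": -0.004, "gripper": -1}, {"dx": 0.4, "dy": -0.013, "dz": -0.03, "ax": 0, "ay": 0, "az": -0.004, "gripper": -1}, {"dx": 0.5, "dy": -0.017, "dz": -0.03, "ax": 0, "ay": 0, "az": -0.004, "gripper": -1}, {"dx": 0.6, "dy": -0.02, "dz": -0.03, "ax": 0, "ay": 0, "az": -0.004, "gripper": -1}, {"dx": 0.7, "dy": -0.024, "dz": -0.03, "ax": 0, "ay": 0, "az": -0.004, "gripper": -1}, {"dx": 0.8, "dy": -0.028, "dz": -0.03, "ax": 0, "ay": 0, "az": -0.004, "gripper": -1}, {"dx": 0.865, "dy": -0.03, "dz": -0.03, "ax": 0, "ay": 0, "az": -0.004, "gripper": -1}])

```text
time: 9.5
eef_pos: [0.4576, -0.3697, 0.0625]
tcp_rot: [1.0, -0.016, 0.0, 0.0]
contact_force: [-0.4, 0.0, -1.5]
opening: 0.154
finger_force: 98.0
```

Request:
jog_arm(increments=[{"dx": 0, "dy": 0, "dz": 0, "ax": 0, "ay": 0, "az": 0, "gripper": -1}, {"dx": 0, "dy": 0, "dz": 0, "ax": 0, "ay": 0, "az": 0, "gripper": -1}])

```text
time: 9.7
eef_pos: [0.4563, -0.3695, 0.0623]
tcp_rot: [1.0, -0.016, -0.0, -0.0]
contact_force: [-0.3, 0.5, -1.9]
opening: 0.158
finger_force: 98.0
```

```bash
python3 - <<'E'
from m import *
t=cam("top");np.savez("top3.npz",**t);s=get_state();R_=R.from_quat(s["tcp_rot"]).as_matrix();print(s["time"],s["eef_pos"],np.degrees(np.arctan2(R_[1,0],R_[0,0])),np.round(R_[:,2],4),s["contact_force"])
print(boards(t)); p=s["eef_pos"]+R_@[.15,0,.047];print("lifter origin",p)
E
```

```text
9.75 [ 0.45600011 -0.36942353  0.06229834] -1.881295899593849 [-6.e-04  5.e-04 -1.e+00] [ 0.17737434  0.32706141 -2.42027347]
[array([ 604.3, -441.7,   56.8,   71. ,   87.7]), array([ 606.7, -374.5,   56.9,   71.3,   88.5])]
lifter origin [ 0.6058905  -0.37432645  0.01520445]
```

Request:
jog_arm(increments=[{"dx": 0, "dy": 0, "dz": 0.05, "ax": 0, "ay": 0, "az": 0, "gripper": -1}, {"dx": 0, "dy": 0, "dz": 0.09, "ax": 0, "ay": 0, "az": 0, "gripper": -1}, {"dx": 0, "dy": 0, "dz": 0.12, "ax": 0, "ay": 0, "az": 0, "gripper": -1}, {"dx": 0, "dy": 0, "dz": 0.15, "ax": 0, "ay": 0, "az": 0, "gripper": -1}, {"dx": 0, "dy": 0, "dz": 0.19, "ax": 0, "ay": 0, "az": 0, "gripper": -1}, {"dx": 0, "dy": 0, "dz": 0.24, "ax": 0, "ay": 0, "az": 0, "gripper": -1}, {"dx": 0, "dy": 0, "dz": 0.3, "ax": 0, "ay": 0, "az": 0, "gripper": -1}, {"dx": 0, "dy": 0, "dz": 0.37, "ax": 0, "ay": 0, "az": 0, "gripper": -1}, {"dx": 0, "dy": 0, "dz": 0.43, "ax": 0, "ay": 0, "az": 0, "gripper": -1}, {"dx": 0, "dy": 0, "dz": 0.46, "ax": 0, "ay": 0, "az": 0, "gripper": -1}])

```text
time: 10.75
eef_pos: [0.4568, -0.37, 0.1191]
tcp_rot: [1.0, -0.016, 0.001, 0.001]
contact_force: [-0.1, 0.8, -1.1]
opening: 0.155
finger_force: 98.0
```

Request:
jog_arm(increments=[{"dx": 0, "dy": 0, "dz": 0.02, "ax": 0, "ay": 0, "az": 0, "gripper": -1}, {"dx": 0, "dy": 0, "dz": 0.02, "ax": 0, "ay": 0, "az": 0, "gripper": -1}, {"dx": 0, "dy": 0, "dz": 0.02, "ax": 0, "ay": 0, "az": 0, "gripper": -1}])

```text
time: 11.05
eef_pos: [0.4562, -0.3694, 0.1198]
tcp_rot: [1.0, -0.016, -0.0, -0.0]
contact_force: [-0.0, -0.3, -1.5]
opening: 0.156
finger_force: 98.0
```

```bash
python3 - <<'E'
from m import *
t=cam("top");np.savez("top4.npz",**t);sc=cam("scene");w=cam("wrist");s=get_state();R_=R.from_quat(s["tcp_rot"]).as_matrix();print(s["time"],s["eef_pos"],np.degrees(np.arctan2(R_[1,0],R_[0,0])),np.round(R_[:,2],4),s["contact_force"])
p=s["eef_pos"]+R_@[.15,0,.047];print("lifter origin",p)
import m
hsv=cv2.cvtColor(t["frame"],cv2.COLOR_BGR2HSV);mk=cv2.inRange(hsv,(18,40,120),(38,255,255));P=pts(t)
for k in cv2.findContours(mk,cv2.RETR_EXTERNAL,cv2.CHAIN_APPROX_NONE)[0]:
    if cv2.contourArea(k)>150:
        for z in(.038,p[2]+.009):
            q=plane_pts(t,k,z)
            if np.hypot(*(q.mean(0)-(.6,-.4)))<.15: print(z,rect(q))
b=(mk>0)&(P[...,2]>.06)&(abs(P[...,0]-.6)<.06)&(abs(P[...,1]+.37)<.06);print(b.sum(),np.median(P[b],0));A=np.c_[P[b][:,:2],np.ones(b.sum())];print(np.linalg.lstsq(A,P[b][:,2],rcond=None)[0])
b=cv2.resize(sc["frame"][260:390,110:270],(492,400),interpolation=cv2.INTER_CUBIC)
a=cv2.resize(w["frame"],(308,231));im=np.zeros((400,800,3),np.uint8);im[:,:492]=b;im[:231,492:]=a
cv2.imwrite("pics/lift.png",im)
E
```

```text
11.2 [ 0.45616084 -0.36937125  0.11963246] -1.8790429214458821 [-6.e-04  7.e-04 -1.e+00] [ 0.62434889 -0.08477934 -2.51777765]
lifter origin [ 0.60605217 -0.37425805  0.07253993]
0.038 [ 612.8 -409.5  118.6   77.7   85.9]
0.08153993166938724 [ 605.5 -398.2  114.9   75.3   85.9]
452 [ 0.61209028 -0.36800528  0.08034621]
[-0.00390814  0.00241033  0.08393377]
```

View pics/lift.png

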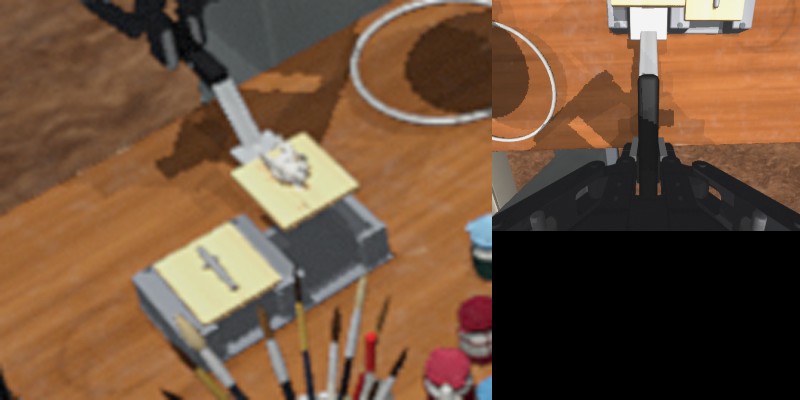

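The board rides level and centred on the blade, and the rack's figure berth is empty with the barrel board untouched. I'll raise, back off, then turn slowly.

Request:
jog_arm(increments=[{"dx": 0, "dy": 0, "dz": 0.05, "ax": 0, "ay": 0, "az": 0, "gripper": -1}, {"dx": 0, "dy": -0.04, "dz": 0.13, "ax": 0, "ay": 0, "az": 0, "gripper": -1}, {"dx": -0.03, "dy": -0.12, "dz": 0.23, "ax": 0, "ay": 0, "az": 0, "gripper": -1}, {"dx": -0.07, "dy": -0.22, "dz": 0.34, "ax": 0, "ay": 0, "az": 0, "gripper": -1}, {"dx": -0.11, "dy": -0.33, "dz": 0.44, "ax": 0, "ay": 0, "az": 0, "gripper": -1}, {"dx": -0.15, "dy": -0.43, "dz": 0.53, "ax": 0, "ay": 0, "az": 0, "gripper": -1}, {"dx": -0.19, "dy": -0.52, "dz": 0.6, "ax": 0, "ay": 0, "az": 0, "gripper": -1}, {"dx": -0.22, "dy": -0.59, "dz": 0.64, "ax": 0, "ay": 0, "az": 0, "gripper": -1}, {"dx": -0.24, "dy": -0.63, "dz": 0.66, "ax": 0, "ay": 0, "az": 0, "gripper": -1}, {"dx": -0.25, "dy": -0.65, "dz": 0.67, "ax": 0, "ay": 0, "az": 0, "gripper": -1}])

```text
time: 12.2
eef_pos: [0.4259, -0.448, 0.2003]
tcp_rot: [1.0, -0.017, -0.0, -0.0]
contact_force: [1.1, -0.1, -1.8]
opening: 0.151
finger_force: 97.9
```

Request:
jog_arm(increments=[{"dx": 0, "dy": 0, "dz": 0, "ax": 0, "ay": 0, "az": 0.01, "gripper": -1}, {"dx": 0, "dy": 0, "dz": 0, "ax": 0, "ay": 0, "az": 0.03, "gripper": -1}, {"dx": 0, "dy": 0, "dz": 0, "ax": 0, "ay": 0, "az": 0.06, "gripper": -1}, {"dx": 0, "dy": 0, "dz": 0, "ax": 0, "ay": 0, "az": 0.1, "gripper": -1}, {"dx": 0, "dy": 0, "dz": 0, "ax": 0, "ay": 0, "az": 0.145, "gripper": -1}, {"dx": 0, "dy": 0, "dz": 0, "ax": 0, "ay": 0, "az": 0.19, "gripper": -1}, {"dx": 0, "dy": 0, "dz": 0, "ax": 0, "ay": 0, "az": 0.235, "gripper": -1}, {"dx": 0, "dy": 0, "dz": 0, "ax": 0, "ay": 0, "az": 0.28, "gripper": -1}, {"dx": 0, "dy": 0, "dz": 0, "ax": 0, "ay": 0, "az": 0.325, "gripper": -1}, {"dx": 0, "dy": 0, "dz": 0, "ax": 0, "ay": 0, "az": 0.37, "gripper": -1}])

```text
time: 13.2
eef_pos: [0.4265, -0.4467, 0.1997]
tcp_rot: [0.962, 0.273, -0.0, -0.001]
contact_force: [0.2, 0.3, -1.9]
opening: 0.158
finger_force: 97.9
```

Request:
jog_arm(increments=[{"dx": 0, "dy": 0, "dz": 0, "ax": 0, "ay": 0, "az": 0.045, "gripper": -1}, {"dx": 0, "dy": 0, "dz": 0, "ax": 0, "ay": 0, "az": 0.09, "gripper": -1}, {"dx": 0, "dy": 0, "dz": 0, "ax": 0, "ay": 0, "az": 0.135, "gripper": -1}, {"dx": 0, "dy": 0, "dz": 0, "ax": 0, "ay": 0, "az": 0.18, "gripper": -1}, {"dx": 0, "dy": 0, "dz": 0, "ax": 0, "ay": 0, "az": 0.225, "gripper": -1}, {"dx": 0, "dy": 0, "dz": 0, "ax": 0, "ay": 0, "az": 0.27, "gripper": -1}, {"dx": 0, "dy": 0, "dz": 0, "ax": 0, "ay": 0, "az": 0.315, "gripper": -1}, {"dx": 0, "dy": 0, "dz": 0, "ax": 0, "ay": 0, "az": 0.36, "gripper": -1}, {"dx": 0, "dy": 0, "dz": 0, "ax": 0, "ay": 0, "az": 0.405, "gripper": -1}, {"dx": 0, "dy": 0, "dz": 0, "ax": 0, "ay": 0, "az": 0.45, "gripper": -1}])

```text
time: 14.2
eef_pos: [0.4266, -0.4468, 0.1998]
tcp_rot: [0.808, 0.589, 0.0, -0.0]
contact_force: [-0.5, -0.7, -2.5]
opening: 0.155
finger_force: 97.9
```

Request:
jog_arm(increments=[{"dx": 0.01, "dy": 0, "dz": 0, "ax": 0, "ay": 0, "az": 0.045, "gripper": -1}, {"dx": 0.04, "dy": 0, "dz": 0, "ax": 0, "ay": 0, "az": 0.085, "gripper": -1}, {"dx": 0.1, "dy": 0, "dz": -0.02, "ax": 0, "ay": 0, "az": 0.12, "gripper": -1}, {"dx": 0.19, "dy": 0, "dz": -0.06, "ax": 0, "ay": 0, "az": 0.15, "gripper": -1}, {"dx": 0.3, "dy": 0, "dz": -0.12, "ax": 0, "ay": 0, "az": 0.175, "gripper": -1}, {"dx": 0.42, "dy": 0, "dz": -0.18, "ax": 0, "ay": 0, "az": 0.19, "gripper": -1}, {"dx": 0.54, "dy": 0, "dz": -0.24, "ax": 0, "ay": 0, "az": 0.2, "gripper": -1}, {"dx": 0.65, "dy": 0, "dz": -0.3, "ax": 0, "ay": 0, "az": 0.2, "gripper": -1}, {"dx": 0.74, "dy": 0, "dz": -0.34, "ax": 0, "ay": 0, "az": 0.2, "gripper": -1}, {"dx": 0.8, "dy": 0, "dz": -0.36, "ax": 0, "ay": 0, "az": 0.2, "gripper": -1}])

```text
time: 15.2
eef_pos: [0.5233, -0.4472, 0.1561]
tcp_rot: [0.707, 0.707, 0.0, -0.001]
contact_force: [-0.9, -0.1, -1.9]
opening: 0.16
finger_force: 97.9
```

```bash
python3 - <<'E'
from m import *
t=cam("top");np.savez("top5.npz",**t);s=get_state();R_=R.from_quat(s["tcp_rot"]).as_matrix();print(s["time"],s["eef_pos"],np.degrees(np.arctan2(R_[1,0],R_[0,0])),np.round(R_[:,2],4),s["contact_force"])
p=s["eef_pos"]+R_@[.15,0,.047];print("lifter origin",p)
hsv=cv2.cvtColor(t["frame"],cv2.COLOR_BGR2HSV);mk=cv2.inRange(hsv,(18,40,120),(38,255,255));P=pts(t)
for k in cv2.findContours(mk,cv2.RETR_EXTERNAL,cv2.CHAIN_APPROX_NONE)[0]:
    if cv2.contourArea(k)>150:
        for z in(.038,p[2]+.009):
            q=plane_pts(t,k,z)
            if np.hypot(*(q.mean(0)-(.55,-.35)))<.15: print(z,rect(q))
cv2.imwrite("pics/turn.png",cv2.resize(t["frame"][150:330,300:540],(800,600),interpolation=cv2.INTER_CUBIC))
E
```

```text
15.25 [ 0.52388468 -0.44712184  0.15618169] 89.95873983543946 [ 1.e-04  8.e-04 -1.e+00] [-0.07946345  0.7592523  -1.86068318]
lifter origin [ 0.52399753 -0.29708581  0.10929697]
0.038 [ 533.5 -306.8   69.9   63.4   89. ]
0.11829697084777237 [ 524.6 -291.9   65.9   59.7   89. ]
0.038 [ 607.3 -439.3   56.8   71.6   88.1]
0.11829697084777237 [ 594.1 -416.9   53.6   67.5   88.1]
```

View pics/turn.png

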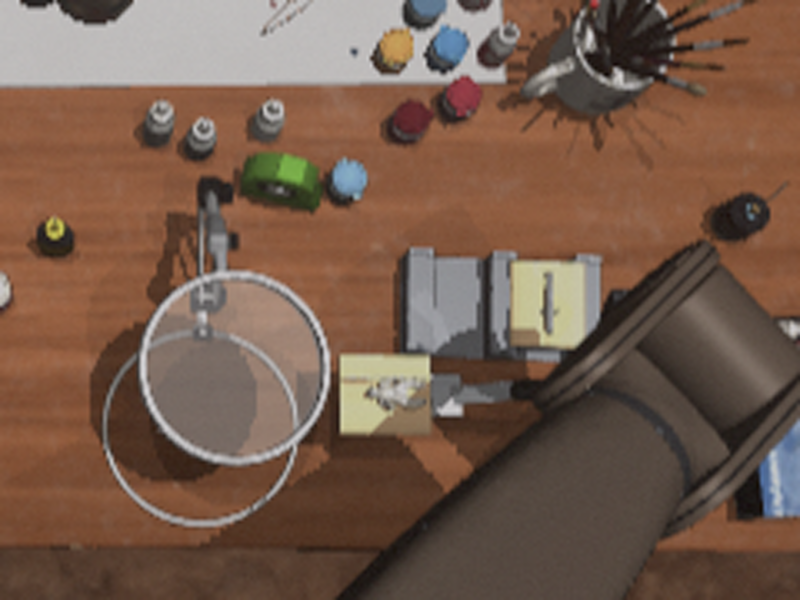

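The picture shows the board square on the blade just right of the lens, with the figure's head to the left, the rack's figure berth empty and the barrel board in place. The forearm may come close to the lens, so I'll check clearance and refine the lens centre first.

```bash
python3 - <<'E'
from m import *
t=dict(np.load("top5.npz"));P=pts(t);s=get_state();print(s["qpos"])
for z in(.205,.213,.22): print(ray(t,300+234.5*.3,150+367.5*.3,z))
for u in(415.65,): print("board",ray(t,u,150+394*.3,.1183))
# forearm points along lines between base and wrist
for v in range(255,350,12):
    r=[(u,np.round(P[v,u],3)) for u in range(300,560) if P[v,u,2]>.27]
    if r: print(v,r[0],r[len(r)//4],r[len(r)//2],r[-1])
sc=cam("scene");Q=pts(sc);b=(Q[...,2]>.15)&(Q[...,0]>.25)&(Q[...,0]<.62)&(Q[...,1]<-.24)&(Q[...,1]>-.56)
q=Q[b]
for lo in np.arange(.25,.6,.05):
    k=q[(q[:,0]>lo)&(q[:,0]<lo+.05)]
    if len(k): print("scene x",round(lo,2),len(k),"min z",np.round(k[k[:,2].argmin()],3),"max y",np.round(k[k[:,1].argmax()],3))
cv2.imwrite("pics/sc5.png",sc["frame"][100:400,60:460])
E
```

```text
[-8.53726041e-01  4.05013538e-01  1.61462116e+00  6.46367029e-04
  1.12246962e+00 -8.53286198e-01]
[ 0.53155621 -0.17031804  0.205     ]
[ 0.53055519 -0.16951303  0.213     ]
[ 0.5296793  -0.16880865  0.22      ]
board [ 0.52293323 -0.29340652  0.1183    ]
255 (472, array([ 0.522, -0.36 ,  0.379])) (489, array([ 0.513, -0.373,  0.447])) (506, array([ 0.518, -0.419,  0.408])) (540, array([ 0.52 , -0.489,  0.401]))
267 (460, array([ 0.495, -0.329,  0.402])) (481, array([ 0.489, -0.354,  0.455])) (503, array([ 0.497, -0.42 ,  0.386])) (546, array([ 0.495, -0.494,  0.413]))
279 (457, array([ 0.467, -0.31 ,  0.447])) (477, array([ 0.463, -0.336,  0.486])) (497, array([ 0.465, -0.378,  0.47 ])) (536, array([ 0.469, -0.465,  0.434]))
291 (443, array([ 0.442, -0.277,  0.473])) (463, array([ 0.44 , -0.304,  0.507])) (484, array([ 0.441, -0.346,  0.493])) (525, array([ 0.445, -0.438,  0.446]))
303 (416, array([ 0.376, -0.045,  1.449])) (448, array([ 0.417, -0.272,  0.528])) (470, array([ 0.418, -0.314,  0.514])) (513, array([ 0.422, -0.41 ,  0.456]))
315 (415, array([ 0.397, -0.22 ,  0.494])) 
[... 262 characters left out ...]
347,  0.502]))
339 (391, array([ 0.355, -0.172,  0.53 ])) (413, array([ 0.357, -0.2  ,  0.581])) (436, array([ 0.357, -0.241,  0.567])) (480, array([ 0.356, -0.327,  0.519]))
scene x 0.25 47 min z [ 0.299 -0.267  0.567] max y [ 0.296 -0.24   0.588]
scene x 0.3 486 min z [ 0.347 -0.321  0.525] max y [ 0.322 -0.24   0.58 ]
scene x 0.35 1079 min z [ 0.399 -0.37   0.485] max y [ 0.384 -0.24   0.555]
scene x 0.4 2386 min z [ 0.442 -0.416  0.379] max y [ 0.409 -0.24   0.526]
scene x 0.45 2916 min z [ 0.486 -0.459  0.174] max y [ 0.451 -0.291  0.479]
scene x 0.5 3858 min z [ 0.532 -0.471  0.15 ] max y [ 0.538 -0.24   0.212]
scene x 0.55 2892 min z [ 0.558 -0.452  0.177] max y [ 0.551 -0.391  0.383]
```

View pics/sc5.png

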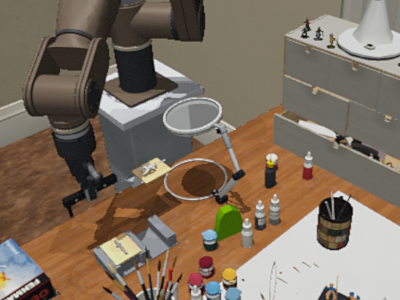

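The forearm stays well above the lens: lowest wrist point about 0.26 m against the lens at 0.21 m. The scene view confirms the board is outside the lens. I'll descend, then slide in.

Request:
jog_arm(increments=[{"dx": 0, "dy": 0, "dz": -0.02, "ax": 0, "ay": 0, "az": 0, "gripper": -1}, {"dx": 0.01, "dy": 0, "dz": -0.06, "ax": 0, "ay": 0, "az": 0, "gripper": -1}, {"dx": 0.02, "dy": 0, "dz": -0.12, "ax": 0, "ay": 0, "az": 0, "gripper": -1}, {"dx": 0.03, "dy": 0, "dz": -0.19, "ax": 0, "ay": 0, "az": 0, "gripper": -1}, {"dx": 0.04, "dy": 0, "dz": -0.26, "ax": 0, "ay": 0, "az": 0, "gripper": -1}, {"dx": 0.05, "dy": 0, "dz": -0.32, "ax": 0, "ay": 0, "az": 0, "gripper": -1}, {"dx": 0.06, "dy": 0, "dz": -0.37, "ax": 0, "ay": 0, "az": 0, "gripper": -1}, {"dx": 0.063, "dy": 0, "dz": -0.41, "ax": 0, "ay": 0, "az": 0, "gripper": -1}, {"dx": 0.063, "dy": 0, "dz": -0.43, "ax": 0, "ay": 0, "az": 0, "gripper": -1}, {"dx": 0.063, "dy": 0, "dz": -0.43, "ax": 0, "ay": 0, "az": 0, "gripper": -1}])

```text
time: 16.3
eef_pos: [0.5298, -0.4474, 0.1052]
tcp_rot: [0.708, 0.707, 0.0, -0.0]
contact_force: [-0.6, -0.3, -2.9]
opening: 0.159
finger_force: 97.9
```

Request:
jog_arm(increments=[{"dx": 0, "dy": 0.02, "dz": 0, "ax": 0, "ay": 0, "az": 0, "gripper": -1}, {"dx": 0, "dy": 0.07, "dz": 0, "ax": 0, "ay": 0, "az": 0, "gripper": -1}, {"dx": 0, "dy": 0.14, "dz": 0, "ax": 0, "ay": 0, "az": 0, "gripper": -1}, {"dx": 0, "dy": 0.23, "dz": 0, "ax": 0, "ay": 0, "az": 0, "gripper": -1}, {"dx": 0, "dy": 0.32, "dz": 0, "ax": 0, "ay": 0, "az": 0, "gripper": -1}, {"dx": 0, "dy": 0.41, "dz": 0, "ax": 0, "ay": 0, "az": 0, "gripper": -1}, {"dx": 0, "dy": 0.5, "dz": 0, "ax": 0, "ay": 0, "az": 0, "gripper": -1}, {"dx": 0, "dy": 0.59, "dz": 0, "ax": 0, "ay": 0, "az": 0, "gripper": -1}, {"dx": 0, "dy": 0.68, "dz": 0, "ax": 0, "ay": 0, "az": 0, "gripper": -1}, {"dx": 0, "dy": 0.77, "dz": 0, "ax": 0, "ay": 0, "az": 0, "gripper": -1}])

```text
time: 17.3
eef_pos: [0.5299, -0.3542, 0.1057]
tcp_rot: [0.708, 0.707, 0.0, 0.0]
contact_force: [1.2, -0.4, -1.5]
opening: 0.154
finger_force: 97.9
```

Request:
jog_arm(increments=[{"dx": 0, "dy": 0.08, "dz": 0, "ax": 0, "ay": 0, "az": 0, "gripper": -1}, {"dx": 0, "dy": 0.15, "dz": 0, "ax": 0, "ay": 0, "az": 0, "gripper": -1}, {"dx": 0, "dy": 0.21, "dz": 0, "ax": 0, "ay": 0, "az": 0, "gripper": -1}, {"dx": 0, "dy": 0.25, "dz": 0, "ax": 0, "ay": 0, "az": 0, "gripper": -1}, {"dx": 0, "dy": 0.27, "dz": 0, "ax": 0, "ay": 0, "az": 0, "gripper": -1}, {"dx": 0, "dy": 0.27, "dz": 0, "ax": 0, "ay": 0, "az": 0, "gripper": -1}, {"dx": 0, "dy": 0.27, "dz": 0, "ax": 0, "ay": 0, "az": 0, "gripper": -1}, {"dx": 0, "dy": 0.27, "dz": 0, "ax": 0, "ay": 0, "az": 0, "gripper": -1}])

```text
time: 18.1
eef_pos: [0.5299, -0.3232, 0.1058]
tcp_rot: [0.708, 0.706, -0.0, 0.0]
contact_force: [0.1, 0.0, -1.1]
opening: 0.157
finger_force: 97.9
```

```bash
python3 - <<'E'
from m import *
t=cam("top");np.savez("top6.npz",**t);sc=cam("scene");s=get_state();R_=R.from_quat(s["tcp_rot"]).as_matrix();print(s["time"],s["eef_pos"],np.degrees(np.arctan2(R_[1,0],R_[0,0])),np.round(R_[:,2],4),s["contact_force"])
p=s["eef_pos"]+R_@[.15,0,.047];print("lifter origin",p)
for n,c in(("top",t),("scene",sc)):
    hsv=cv2.cvtColor(c["frame"],cv2.COLOR_BGR2HSV);mk=cv2.inRange(hsv,(12,45,90),(38,255,255));Q=pts(c)
    for k in cv2.findContours(mk,cv2.RETR_EXTERNAL,cv2.CHAIN_APPROX_NONE)[0]:
        if cv2.contourArea(k)>100:
            q=plane_pts(c,k,.066)
            if np.hypot(*(q.mean(0)-(.53,-.17)))<.05: print(n,rect(q))
    b=(Q[...,2]>.05)&(Q[...,2]<.078)&(abs(Q[...,0]-.53)<.04)&(abs(Q[...,1]+.17)<.045);print(n,b.sum(),np.median(Q[b],0) if b.any() else 0)
    if b.sum()>80:A=np.c_[Q[b][:,:2],np.ones(b.sum())];print(np.linalg.lstsq(A,Q[b][:,2],rcond=None)[0],Q[b].min(0),Q[b].max(0))
a=cv2.resize(t["frame"][205:325,300:420],(400,400),interpolation=cv2.INTER_CUBIC);b=cv2.resize(sc["frame"][180:320,180:320],(400,400),interpolation=cv2.INTER_CUBIC)
cv2.imwrite("pics/fin.png",np.hstack([a,b]))
E
```

```text
18.2 [ 0.52988167 -0.3230967   0.10571536] 89.89895151616913 [ 1.e-04 -1.e-04 -1.e+00] [ 0.4404618  -1.00777119 -1.23254792]
lifter origin [ 0.5301503  -0.17310143  0.05870105]
top 0 0
scene [ 529.9 -127.4  165.3  169.9   24.7]
scene 448 [ 0.53674057 -0.179697    0.06693121]
[-0.01081714  0.02443277  0.07719686] [ 0.49853843 -0.21443768  0.05844099] [ 0.56254082 -0.13573926  0.07767959]
```

View pics/fin.png

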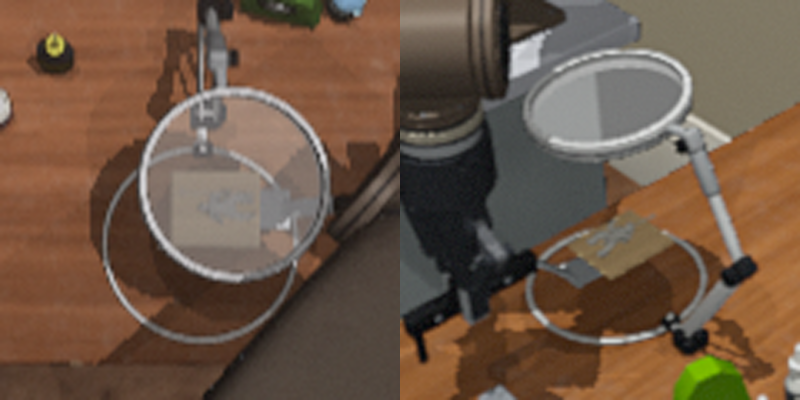

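Both views show the board level under the lens, with the head to the left and the handle to the right. In the top crop the board spans (172–260, 171–247). I'll convert that to metres.

```bash
python3 - <<'E'
from m import *
t=dict(np.load("top6.npz"))
print("board",ray(t,300+216*.3,205+209*.3,.067))
print("lens",ray(t,300+234*.3,205+183.5*.3,.2145))
g=cv2.cvtColor(t["frame"],cv2.COLOR_BGR2HSV)
row=t["frame"][272,345:385].astype(int).tolist();print([r[0] for r in row]);print([t["frame"][v,358,0] for v in range(250,285)])
E
```

```text
board [ 0.5289864  -0.16944045  0.067     ]
lens [ 0.53083941 -0.16901342  0.2145    ]
[198, 199, 110, 100, 101, 101, 114, 126, 127, 126, 125, 126, 127, 126, 124, 128, 128, 126, 125, 125, 126, 125, 126, 126, 126, 127, 127, 126, 126, 123, 125, 125, 128, 132, 131, 132, 131, 134, 165, 165]
[np.uint8(97), np.uint8(94), np.uint8(100), np.uint8(104), np.uint8(102), np.uint8(99), np.uint8(115), np.uint8(127), np.uint8(128), np.uint8(127), np.uint8(124), np.uint8(125), np.uint8(128), np.uint8(128), np.uint8(126), np.uint8(126), np.uint8(124), np.uint8(124), np.uint8(124), np.uint8(126), np.uint8(127), np.uint8(126), np.uint8(126), np.uint8(127), np.uint8(125), np.uint8(124), np.uint8(123), np.uint8(124), np.uint8(115), np.uint8(100), np.uint8(98), np.uint8(100), np.uint8(99), np.uint8(121), np.uint8(169)]
```

Request:
jog_arm(increments=[{"dx": 0.01, "dy": 0, "dz": -0.007, "ax": 0, "ay": 0, "az": 0, "gripper": -1}, {"dx": 0.01, "dy": 0, "dz": -0.014, "ax": 0, "ay": 0, "az": 0, "gripper": -1}, {"dx": 0.01, "dy": 0, "dz": -0.014, "ax": 0, "ay": 0, "az": 0, "gripper": -1}, {"dx": 0.01, "dy": 0, "dz": -0.014, "ax": 0, "ay": 0, "az": 0, "gripper": -1}, {"dx": 0.01, "dy": 0, "dz": -0.014, "ax": 0, "ay": 0, "az": 0, "gripper": -1}, {"dx": 0.01, "dy": 0, "dz": -0.014, "ax": 0, "ay": 0, "az": 0, "gripper": -1}])

```text
time: 18.8
eef_pos: [0.5311, -0.3228, 0.1041]
tcp_rot: [0.708, 0.707, -0.0, 0.0]
contact_force: [-0.5, 0.6, -1.2]
opening: 0.155
finger_force: 97.9
```

```bash
python3 -c "
from h import *
s=get_state();print(s['time'],s['eef_pos'],s['tcp_rot'],s['finger_force']);print(job.sign_off())"
```

```text
18.8 [ 0.53110512 -0.32278986  0.10405772] [ 7.07577784e-01  7.06635464e-01 -2.08960617e-05  1.08408565e-05] 97.88735389709473
the job is handed in; nothing more can be done
None
```

I handed the job in at 18.8 s with the arm still holding the figure's board on the lifter: level, within about 2 mm of the lens centre, underside about 6 cm above the table, head to the left; the barrel board is still in the rack.

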